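Release a charged battery pack and catch it on its ejector

TASK

The battery pack in the dock with the green lamp is charged. Press the yellow lever pad of that dock down with one fingertip and, with the other finger already waiting in front of the pack, stop the pack as the spring ejector drives it out, so that it has come clearly off its contacts but is well short of tipping off the front of the dock. Nothing is to be gripped or lifted, the other things on the bench are left undisturbed, and the pack in the dock with the red lamp stays latched; finish while still holding on like that, one finger keeping the lever down and the other holding the pack back.

Things in the scene. Friction and masses are not known exactly. Their poses are not given: they have to be found in the camera images.
- ready_dock: Charging dock for slide-on battery packs, black, about 175 x 100 x 102 mm, fixed to the table. Origin: on the table under the middle of the seated pack; z up; its open front end, where the pack comes out, looks along -x of its frame; the rear housing with the lamp is at +x. This one has the green lamp on its rear housing (x +94, y -20, z +109 mm).
- ready_dock_mouth (a point): Front end of the channel floor of the green-lamp dock (x -50, y 0, z +40 mm in the dock frame). The pack slides in this straight slick channel, 58 mm wide between two guides whose tops are at z 64 mm; in front of the mouth there is only the table, 40 mm lower.
- ready_dock_ejector (a joint): Spring ejector behind that pack, m: 0 = pack seated, grows as it pushes the pack along -x of the dock frame, stroke 0.058. It pushes with about 7 N at first and 5 N at the end and is damped: the freed pack runs out at roughly 0.06 to 0.12 m/s. Left alone the pack is pushed past its balance point and tips off the front.
- ready_dock_latch (a joint): Latch lever of the green-lamp dock, rad: 0 = up, pack latched; 0.15 = fully down; springs back up. It turns about a pin across the dock at x +12, z +66 mm (dock frame) on the dock's -y side. Its pawl stands 5 mm high before the pack's lower front edge and frees it at about 0.09 rad. Pressing the pad takes about 1.5 to 3 N and goes 16 mm down to the stop.
- ready_dock_lever: The latch lever itself: dark steel bar along the dock's -y side with the yellow pad at its front end; origin on its pivot pin.
- ready_dock_pad (a point): Middle of the top face of that lever's yellow pad, 30 mm (dock x) by 26 mm (dock y). With the lever up it is at x -99, y -60, z +105 mm in the dock frame: beside the pack's way, 42 mm ahead of its front face. Fully down it is at about z +89 mm, so a second finger beside it at that height reaches well below the pack's top.
- ready_pack: Battery pack of the green-lamp dock, black with a red catch at its front, 66 mm wide, 121 mm long, 84 mm high, about 0.7 kg, loose; it sits upside down in the dock. Its origin is the middle of its upper face (z +124 mm in the dock frame); body -y points out of the dock.
- ready_pack_nose (a point): Centre of the flat front face of that pack (66 mm wide, z +66 to +124 mm in the dock frame). Latched it lies at x -57, y 0, z +95 mm in the dock frame. The pack is off its contacts once the face has come out 12 mm (x -69 mm), and may come out 46 mm (x -103 mm) at most; it tips at about 50 mm.
- charging_dock: Charging dock for slide-on battery packs, black, about 175 x 100 x 102 mm, fixed to the table. Origin: on the table under the middle of the seated pack; z up; its open front end, where the pack comes out, looks along -x of its frame; the rear housing with the lamp is at +x. The same make, with a red lamp: its pack is still charging and stays where it is.
- charging_dock_latch (a joint): Latch lever of the red-lamp dock, rad: 0 = up, latched; to be left alone.
- charging_pack: Battery pack in the red-lamp dock, same make and size; origin in the middle of its upper face. To be left alone.
- spare_pack: A third battery pack, standing contacts up on the table between the docks at the back, 67x121x84 mm, bystander.
- marker: White and green marker pen lying on the table, 17x135x16 mm, bystander.
- extension: Short bright socket extension lying on the table, 23x140x24 mm, bystander.

How it is judged:
By the outcome, as a careful person would: the job done as asked, in the order asked, and still so for the second after the job is handed in, while the arm keeps its last pose, push and grip.
It also fails if it takes over 32 s, if anything falls off the work surface, if the arm or the gripper's body presses on something with over 40 N, if the wrist force passes 120 N, or if a joint passes its speed limit or range.

ROBOT

A 6-joint arm with a two-finger parallel gripper is mounted at the origin on the work surface; the furniture and walls round the work are solid. World frame = base frame: x ahead of the robot, y to its left, z up, the work surface at z = 0. Lengths are in m, angles in rad, forces in N, time in s.
With the tool pointing down it reaches from about 0.25 to 0.775 m from the base axis. Payload 8.9 kg.
Tool frame: the origin (TCP) lies midway between the tips of the shut fingers; the grasp point (between the pads) lies 19 mm behind it; z points along the fingers, y is the direction in which the jaws open and shut (so a half turn about z gives the same grasp; the last joint's range is limited). The gripper opens to 85 mm and grips with 20 to 120 N. Pads are 22 mm wide; open, the fingers measure 114 mm over their backs; the gripper's body (76 mm by 85 mm) begins 54 mm behind the grasp point. The pads swing forward as they close: fully open they stand 13 mm farther back than shut.
Start: joints at [0.993, 0.291, -0.153, 1.127, 0, 1.431], TCP at [0.223, 0.475, 0.231] pointing down, gripper open.
Joint ranges: [-2.52, 2.52], [-0.91, 1.74], [-1.3, 1.37], [-1.96, 2.02], [-1.52, 1.47], [-3.14, 3.14]. Speed limits (rad/s): [2.22, 2.22, 2.79, 3.14, 3.14, 3.14].

INTERFACE

Orientations are given as a 3x3 rotation matrix whose columns are the frame's x, y, z axes.
In Python, from bench import bot gives the robot as it stands.
- The arm moves only by the tool apply_moves, never from a script. Its arguments are lists of equal length, an entry for each row: "offset": the shift along the world's x, y, z in cm, a list of three; "turn": the turn about the world's z in degrees. In form: {"offset": [[tx, ty, tz], ...], "turn": [turn, ...]}. A call has 1 to 12 rows; each row shifts and turns the commanded pose from where the row before left it; what a row does not reach is not made up. A row lasts 1/12 s, in which the tool goes at most 41.7 mm and 7.16 degrees, less where a joint would pass 70% of its speed; a pose out of reach is approached as far as the arm can. A call with a gripper value outside its range is refused whole. "hand" is the finger opening in cm, from 0 to 8.54, set as the call begins (left out, the last holds). The fingers move at their own pace and stop on an object; "force" is the grip in N (left out, the last holds). Time passes only in rows, so rows that do not move let the fingers close. It gives the time, the measured TCP pose, the force and the opening at its end, in the units of the state.
- bot.read_state(): the state, without advancing time (a new reading comes with each control period).
- bot.get_image(name): name is "scene" or "top" or "wrist"; returns the picture (400x640x3 uint8, red, green, blue); there is no depth.
- bot.camera_model(name): a dict with "mtx" (3x3 intrinsics, pixels), "R" (3x3) and "t" (3): a world point X has camera coordinates R X + t. Camera axes: x right, y down, z forward; pixel columns grow to the right and rows downward; lengths in m; the calibration is good to about 2 mm. A picture is of the moment at which its call begins: read the wrist's pose just before it. camera_model takes no time and is no camera call; for the wrist camera it gives the pose at the moment of the call.
- bot.sign_off(): hands the job in, once; it reports no verdict.
The state is a dict: "time": time; "joints": joint angles; "qvel": joint speeds; "tau": joint torques, N m; "tool_pos": TCP position; "tcp_rot": TCP orientation; "wrist_force": force on the tool from outside, world axes, zero at the start; "moment": the same for the moment, N m; "width": opening from 0.0 (shut) to 1.0 (fully open).
Only numpy, scipy, OpenCV 4.12 (cv2) and the standard library are available. Lean on these libraries where they do the work, as an engineer would, in place of code of your own. Each camera call takes 0.05 s, during which the arm holds its last target.

## Working session

There is one attempt and no reset: what is moved stays moved. The work goes in short steps, Python scripts to look and compute and a tool call to move; the robot and the scene stay as the last step left them, time stands still between calls to the robot, and variables do not carry over. Pictures are saved under pics/ and viewed, and the job is handed in when it is done.

Besides the shell and the picture viewer there is one more tool, called after "Emit:" by a JSON object that holds its "api" and its "payload", one argument or row to a line. apply_moves: Moves the arm, as the interface text tells. Its arguments: {"type":"object","properties":{"offset":{"type":"array","items":{"type":"array","items":{"type":"number"}}},"turn":{"type":"array","items":{"type":"number"}},"hand":{"type":"number"},"force":{"type":"number"}},"required":["offset","turn"]}

```bash
ls; mkdir -p pics; python3 - <<'E'
from bench import bot
import cv2
s=bot.read_state();print(s)
for n in("scene","top","wrist"):
    cm=bot.camera_model(n);print(n,cm)
    cv2.imwrite(f"pics/{n}0.png",bot.get_image(n)[:,:,::-1])
E
```

```text
pics
{'time': 0.0, 'joints': array([ 9.92692618e-01,  2.91266324e-01, -1.54129148e-01,  1.12669714e+00,
        8.24987155e-05,  1.43151127e+00]), 'qvel': array([ 7.81798065e-05, -4.20206118e-04,  4.72143616e-04,  7.89226149e-04,
        1.15770707e-03, -7.85683078e-04]), 'tau': array([ 7.81174058e-04, -5.37147439e+01,  3.31369865e+01,  1.58792117e-02,
       -1.07234371e-04, -1.60326084e-05]), 'tool_pos': array([0.22278207, 0.47490726, 0.2307385 ]), 'tcp_rot': array([[-9.05254091e-01,  4.24869894e-01, -7.77432798e-04],
       [ 4.24870525e-01,  9.05253530e-01, -1.04056234e-03],
       [ 2.61670172e-04, -1.27228160e-03, -9.99999156e-01]]), 'wrist_force': array([-0.04939697, -0.25596749,  0.63346265]), 'moment': array([-0.03428128,  0.03546023, -0.00071827]), 'width': 0.9986590939476645}
scene {'mtx': array([[435.86010685,   0.        , 323.22491604],
       [  0.        , 435.86010685, 200.57557663],
       [  0.        ,   0.        ,   1.        ]]), 'R': array([[ 0.85339844, -0.52116046, -0.01014276],
       [-0.40989309, -0.65892351, -0.6307198 ],
       [ 0.32202292,  0.54241274, -0.77594437]]), 't': array([-0.45792474,  0.23671506,  0.86446753])}
top {'mtx': array([[390.80143665,   0.        , 318.9905231 ],
       [  0.        , 390.80143665, 206.08998885],
       [  0.        ,   0.        ,   1.        ]]), 'R': array([[-0.00127418, -0.99990441, -0.01376761],
       [-0.98221075,  0.00383665, -0.18774269],
       [ 0.18777757,  0.01328348, -0.98212175]]), 't': array([-0.02015776,  0.53043026,  0.8833773 ])}
wrist {'mtx': array([[306.58614648,   0.        , 320.02092167],
       [  0.        , 306.58614648, 193.93173844],
       [  0.        ,   0.        ,   1.        ]]), 'R': array([[ 0.42524817,  0.90507619, -0.00104355],
       [ 0.86363964, -0.40543388,  0.29958294],
       [ 0.27072229, -0.12829835, -0.95406969]]), 't': array([-0.52452685, -0.03863098,  0.37946295])}
```

View pics/scene0.png

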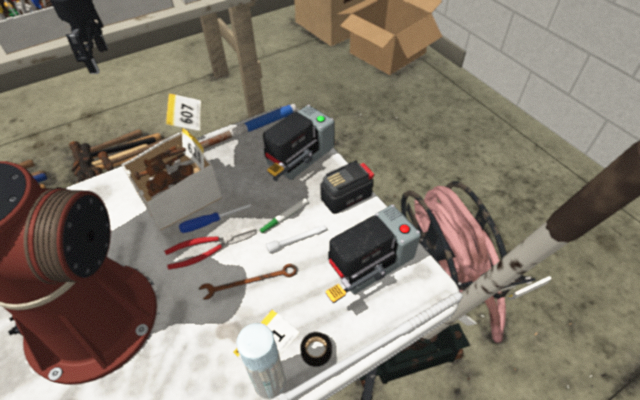

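View pics/top0.png

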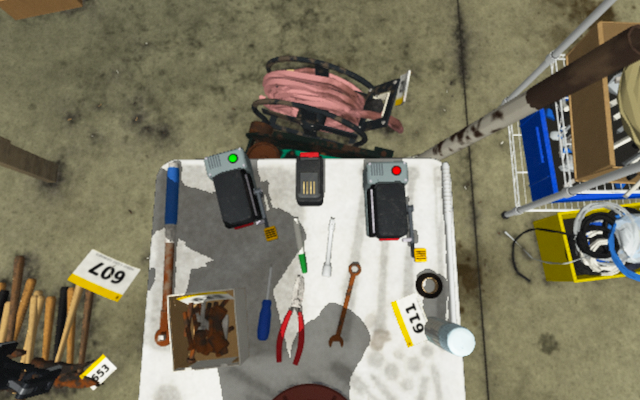

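View pics/wrist0.png

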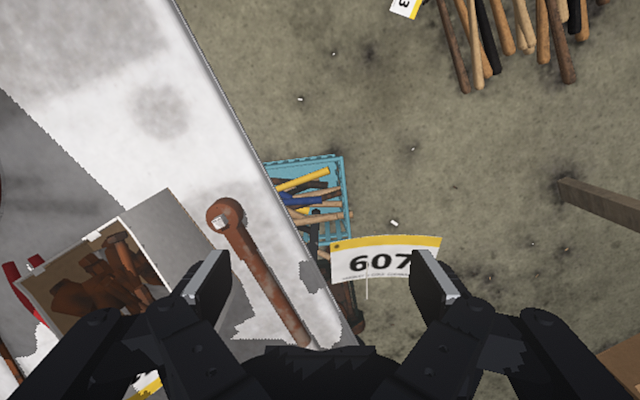

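```bash
python3 - <<'E'
import cv2
a=cv2.imread("pics/top0.png")[135:255,190:310];cv2.imwrite("pics/top0c.png",cv2.resize(a,None,fx=5,fy=5,interpolation=cv2.INTER_CUBIC))
a=cv2.imread("pics/scene0.png")[95:195,250:350];cv2.imwrite("pics/scene0c.png",cv2.resize(a,None,fx=6,fy=6,interpolation=cv2.INTER_CUBIC))
E
```

```text
(no output)
```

View pics/top0c.png

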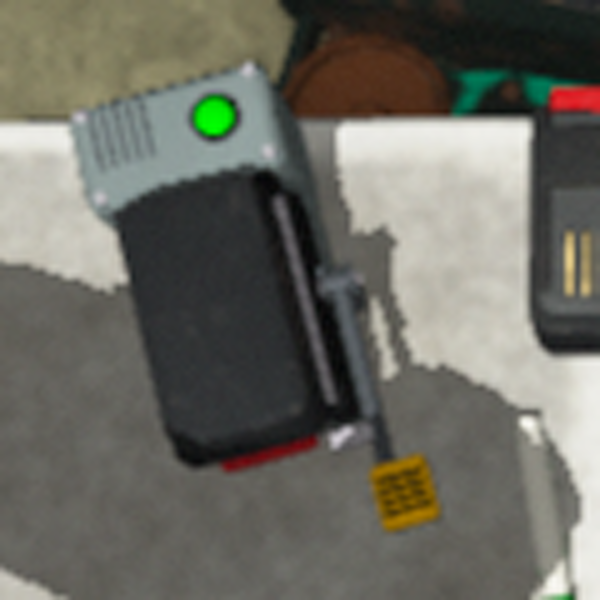

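View pics/scene0c.png

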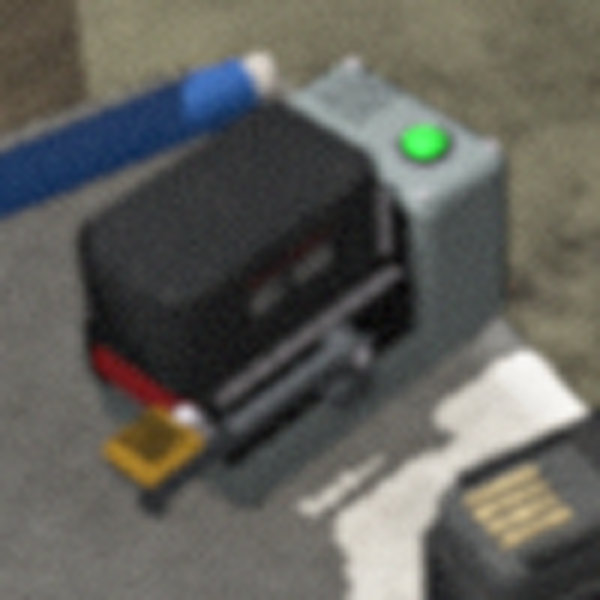

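```bash
cat > h.py <<'E'
import numpy as np
from bench import bot
from scipy.optimize import least_squares
def proj(n,X,cm=None):
    c=cm or bot.camera_model(n);p=(c["R"]@np.asarray(X).T).T+c["t"];q=(c["mtx"]@p.T).T;return q[:,:2]/q[:,2:]
def W(p,X):
    X=np.atleast_2d(X)/1000.;c,s=np.cos(p[2]),np.sin(p[2]);R=np.array([[c,-s,0],[s,c,0],[0,0,1]]);return X@R.T+[p[0],p[1],0]
E
python3 - <<'E'
from h import *
obs=[("top",[94,-20,109],(232.8,158.4)),("top",[-99,-60,105],(271.2,233.3)),("scene",[-99,-60,105],(275.7,169.0)),("scene",[94,-20,109],(320.6,118.7))]
cms={n:bot.camera_model(n) for n in("top","scene")}
def f(p): return np.concatenate([proj(n,W(p,X),cms[n])[0]-u for n,X,u in obs])
r=least_squares(f,[0.5,0.2,0.2]);print(r.x,np.degrees(r.x[2]),f(r.x).round(2))
p=r.x
for nm,X in dict(pad=[-99,-60,105],nose=[-57,0,95],nosemax=[-103,0,95],lamp=[94,-20,109]).items(): print(nm,W(p,X).round(4))
E
```

```text
[0.53779957 0.16657396 0.28303402] 16.216654889360356 [ 0.83 -0.96  1.17 -0.32 -1.3  -0.36 -0.92 -1.47]
pad [[0.4595 0.0813 0.105 ]]
nose [[0.4831 0.1507 0.095 ]]
nosemax [[0.4389 0.1378 0.095 ]]
lamp [[0.6336 0.1736 0.109 ]]
```

```bash
python3 - <<'E'
from h import *
p=[0.5378,0.16657,0.283]
T=W(p,[-98,-28,200])[0];s=bot.read_state();print(T,T-s["tool_pos"])
c=bot.camera_model("wrist");C=-c["R"].T@c["t"];print("cam in tool",s["tcp_rot"].T@(C-s["tool_pos"]))
E
```

```text
[0.45151689 0.1123185  0.2       ] [ 0.22865281 -0.36267131 -0.03087231]
cam in tool [ 0.07655887  0.00017493 -0.142251  ]
```

Emit:
{"api": "apply_moves", "payload": {
  "offset": [
    [1.7, -2.7, 0],
    [1.7, -2.7, 0],
    [1.7, -2.7, 0],
    [1.7, -2.7, 0],
    [1.7, -2.7, 0],
    [1.7, -2.7, 0],
    [1.7, -2.7, 0],
    [1.7, -2.7, 0],
    [1.7, -2.7, 0],
    [1.7, -2.7, 0],
    [1.7, -2.7, 0],
    [1.7, -2.7, 0]
  ],
  "turn": [3.5, 3.5, 3.5, 3.5, 3.5, 3.5, 3.5, 3.5, 3.5, 3.5, 3.5, 2.8],
  "hand": 5.0
}}

```text
time: 1.15
tool_pos: [0.4275, 0.1498, 0.2313]
tcp_rot: [[-0.96, -0.281, -0.0], [-0.281, 0.96, 0.0], [0.0, 0.0, -1.0]]
wrist_force: [0.6, 0.2, -0.2]
width: 0.59
```

Emit:
{"api": "apply_moves", "payload": {
  "offset": [
    [0.8, -1.3, 0],
    [0.8, -1.3, 0],
    [0.8, -1.2, 0],
    [0, 0, 0],
    [0, 0, 0]
  ],
  "turn": [0, 0, 0, 0, 0]
}}

```text
time: 1.57
tool_pos: [0.451, 0.113, 0.2311]
tcp_rot: [[-0.961, -0.277, -0.001], [-0.277, 0.961, 0.0], [0.001, 0.0, -1.0]]
wrist_force: [-0.6, -0.8, -0.2]
width: 0.588
```

```bash
python3 - <<'E'
from h import *
import cv2
s=bot.read_state();print(s["time"],s["tool_pos"],s["tcp_rot"].round(3),s["width"],s["wrist_force"])
for n in("wrist","top","scene"):
    np.save(f"pics/{n}1.npy",bot.camera_model(n),allow_pickle=True)
    a=bot.get_image(n)[:,:,::-1]
    cv2.imwrite(f"pics/{n}1.png",a)
    if n=="top": cv2.imwrite("pics/top1c.png",cv2.resize(a[135:255,190:310],None,fx=5,fy=5,interpolation=cv2.INTER_CUBIC))
    if n=="scene": cv2.imwrite("pics/scene1c.png",cv2.resize(a[75:195,230:350],None,fx=5,fy=5,interpolation=cv2.INTER_CUBIC))
E
```

```text
1.5667 [0.45097737 0.11295467 0.23106423] [[-0.961 -0.277 -0.001]
 [-0.277  0.961  0.   ]
 [ 0.001  0.    -1.   ]] 0.5876261576469758 [-0.56639256 -0.8440514  -0.22059025]
```

View pics/wrist1.png

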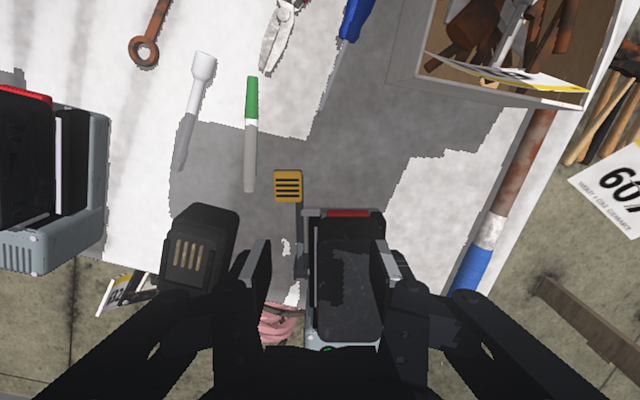

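View pics/scene1c.png

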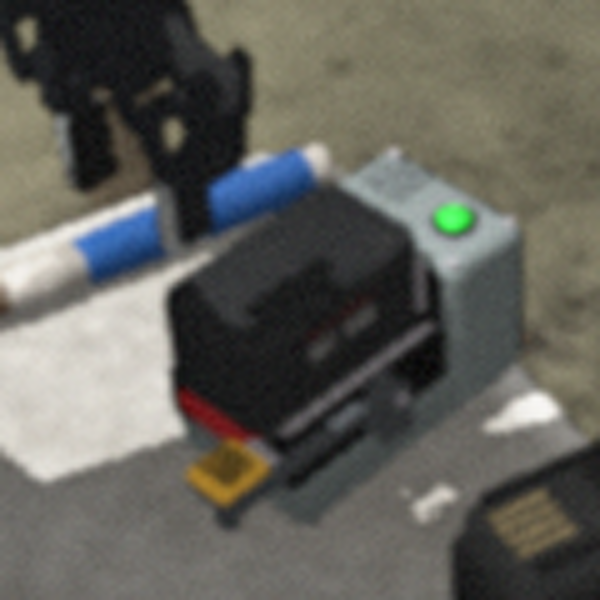

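View pics/top1c.png

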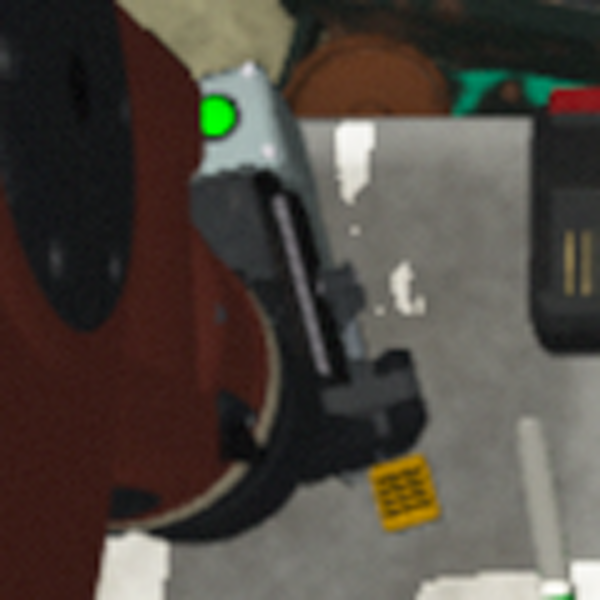

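```bash
python3 - <<'E'
import cv2
a=cv2.imread("pics/wrist1.png")[160:360,225:425];cv2.imwrite("pics/wrist1c.png",cv2.resize(a,None,fx=3,fy=3,interpolation=cv2.INTER_CUBIC))
E
```

```text
(no output)
```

View pics/wrist1c.png

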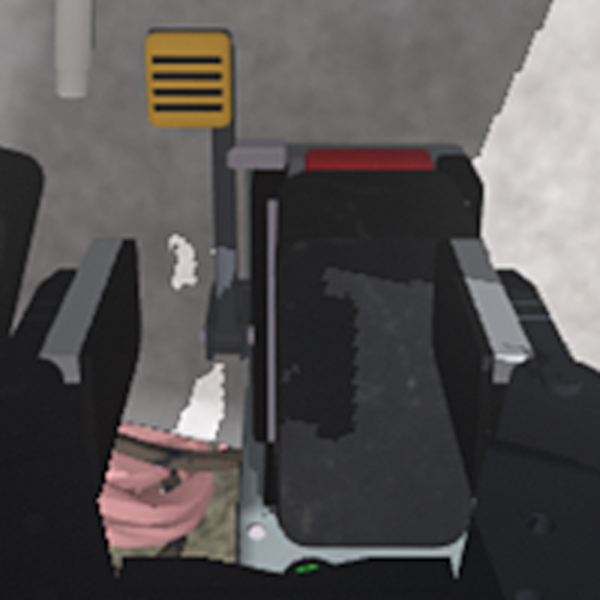

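```bash
python3 - <<'E'
from h import *
cw=np.load("pics/wrist1.npy",allow_pickle=True).item()
cms={n:bot.camera_model(n) for n in("top","scene")};cms["wrist"]=cw
obs=[("top",[94,-20,109],(232.8,158.4)),("top",[-99,-60,105],(271.2,233.3)),("scene",[-99,-60,105],(275.7,169.0)),("scene",[94,-20,109],(320.6,118.7)),("wrist",[-99,-60,105],(288,186.3))]
def f(p,o=obs): return np.concatenate([proj(n,W(p,X),cms[n])[0]-u for n,X,u in o])
for o in(obs,obs[4:]+[obs[0],obs[3]]):
    r=least_squares(f,[0.5,0.2,0.2],args=(o,));print(r.x,np.degrees(r.x[2]),f(r.x).round(2));p=r.x
    print("pad",W(p,[-99,-60,105]))
    q=lambda X:((proj("wrist",W(p,X),cw)-[225,160])*3).round(0)
    print("pack face corners", q([[-57,-33,124],[-57,33,124],[-57,-33,66],[-57,33,66],[64,33,124]]))
s=bot.read_state();R=s["tcp_rot"];t=s["tool_pos"]
for z in(0,-5,-10):
  P=[[x,y,z] for x in(11,-11) for y in(-25,-39.5,25)]
  print(z,((proj("wrist",(R@np.array(P).T/1000).T+t,cw)-[225,160])*3).round(0).tolist())
E
```

```text
[0.53876016 0.16851516 0.27007843] 15.474354072909977 [ 0.54 -1.39 -0.16 -0.25 -1.97 -1.15 -0.7  -1.78 -0.93 -0.37]
pad [[0.45935734 0.08427627 0.105     ]]
pack face corners [[274. 232.]
 [495. 234.]
 [275. 162.]
 [460. 163.]
 [467. 561.]]
[0.53868094 0.16885421 0.26603978] 15.24295641079334 [ 0.56 -1.37 -0.46 -0.06 -2.27 -1.26 -0.71 -1.76 -0.11 -0.6 ]
pad [[0.45893855 0.08493669 0.105     ]]
pack face corners [[276. 232.]
 [497. 234.]
 [277. 161.]
 [461. 164.]
 [467. 561.]]
0 [[143.0, 219.0], [57.0, 219.0], [439.0, 218.0], [149.0, 334.0], [67.0, 334.0], [433.0, 333.0]]
-5 [[139.0, 232.0], [50.0, 232.0], [444.0, 231.0], [145.0, 350.0], [60.0, 350.0], [438.0, 349.0]]
-10 [[134.0, 246.0], [42.0, 246.0], [450.0, 245.0], [141.0, 366.0], [53.0, 367.0], [443.0, 366.0]]
```

```bash
python3 - <<'E'
from h import *
p=[0.53876,0.1686,0.2695]
s=bot.read_state();print((W(p,[-98,-32,115])[0]-s["tool_pos"])*100)
E
```

```text
[  0.22924801  -0.22038905 -11.62358546]
```

Emit:
{"api": "apply_moves", "payload": {
  "offset": [
    [0.2, -0.2, -1.0],
    [0, 0, -1.3],
    [0, 0, -1.3],
    [0, 0, -1.3],
    [0, 0, -1.3],
    [0, 0, -1.3],
    [0, 0, -1.3],
    [0, 0, -1.3],
    [0, 0, -1.0],
    [0, 0, -0.5],
    [0, 0, 0],
    [0, 0, 0]
  ],
  "turn": [-0.6, 0, 0, 0, 0, 0, 0, 0, 0, 0, 0, 0]
}}

```text
time: 2.72
tool_pos: [0.4529, 0.1115, 0.1152]
tcp_rot: [[-0.963, -0.268, -0.0], [-0.268, 0.963, -0.0], [0.0, 0.0, -1.0]]
wrist_force: [-0.7, 0.4, 0.2]
width: 0.589
```

```bash
cat > look.py <<'E'
from h import *
import cv2,sys
k=sys.argv[1]
s=bot.read_state();print(s["time"],s["tool_pos"],s["width"],s["wrist_force"].round(2))
a=bot.get_image("wrist")[:,:,::-1]
cv2.imwrite(f"pics/w{k}.png",cv2.resize(a[100:400,170:470],None,fx=2,fy=2,interpolation=cv2.INTER_CUBIC))
a=bot.get_image("scene")[:,:,::-1]
cv2.imwrite(f"pics/s{k}.png",cv2.resize(a[95:195,240:340],None,fx=6,fy=6,interpolation=cv2.INTER_CUBIC))
E
python3 look.py 2
```

```text
2.7167 [0.45285491 0.11146086 0.11520769] 0.5885299007527854 [-0.72  0.39  0.21]
```

View pics/w2.png

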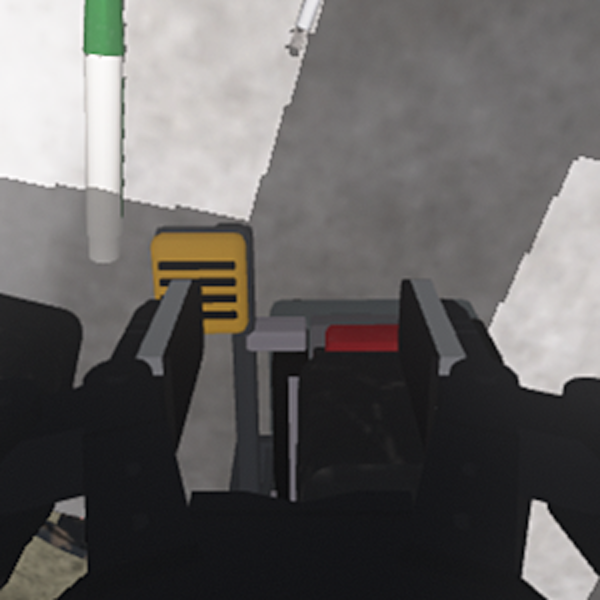

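View pics/s2.png

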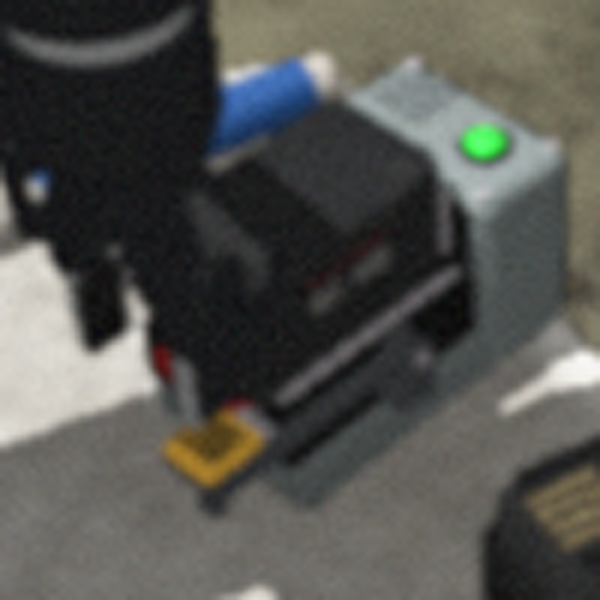

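```bash
python3 - <<'E'
from h import *
p=[0.53876,0.1686,0.2695]
s=bot.read_state();R=s["tcp_rot"];t=s["tool_pos"];cw=bot.camera_model("wrist")
g=lambda P:((proj("wrist",P,cw)-[170,100])*2).round(0).tolist()
print("pad",g(W(p,[[-114,-73,105],[-114,-47,105],[-84,-73,105],[-84,-47,105]])))
print("face",g(W(p,[[-57,-33,66],[-57,33,66],[-57,0,66]])))
for z in (-6,-8,-10):
  P=np.array([[x,y,z] for x in(11,-11) for y in(-25,-30.5,25,30.5)])/1e3
  print(z,g((R@P.T).T+t))
P=(R@np.array([[0,-28,-8],[0,28,-8],[-11,28,-8]]).T/1e3).T+t
c,sn=np.cos(p[2]),np.sin(p[2]);D=P-[p[0],p[1],0];print((D@np.array([[c,-sn,0],[sn,c,0],[0,0,1]])).round(4))
E
```

```text
pad [[148.0, 230.0], [246.0, 230.0], [156.0, 329.0], [248.0, 329.0]]
face [[298.0, 339.0], [483.0, 340.0], [391.0, 340.0]]
-6 [[198.0, 277.0], [175.0, 277.0], [403.0, 276.0], [425.0, 276.0], [202.0, 355.0], [181.0, 355.0], [398.0, 355.0], [420.0, 355.0]]
-8 [[197.0, 280.0], [174.0, 280.0], [404.0, 280.0], [427.0, 280.0], [201.0, 360.0], [179.0, 360.0], [400.0, 359.0], [422.0, 359.0]]
-10 [[195.0, 284.0], [172.0, 284.0], [405.0, 284.0], [429.0, 284.0], [200.0, 364.0], [178.0, 364.0], [401.0, 364.0], [423.0, 364.0]]
[[-0.0975 -0.0604  0.1238]
 [-0.0976 -0.0044  0.1238]
 [-0.0866 -0.0044  0.1238]]
```

Emit:
{"api": "apply_moves", "payload": {
  "offset": [
    [0, 0, -0.5],
    [0, 0, -0.5],
    [0, 0, -0.5],
    [0, 0, -0.3],
    [0, 0, -0.3],
    [0, 0, -0.3],
    [0, 0, -0.3],
    [0, 0, -0.3],
    [0, 0, -0.2],
    [0, 0, 0],
    [0, 0, 0]
  ],
  "turn": [0, 0, 0, 0, 0, 0, 0, 0, 0, 0, 0]
}}

```text
time: 3.73
tool_pos: [0.4524, 0.1109, 0.0841]
tcp_rot: [[-0.963, -0.268, -0.001], [-0.268, 0.963, -0.001], [0.001, -0.001, -1.0]]
wrist_force: [-9.6, -1.3, 21.0]
width: 0.583
```

```bash
python3 look.py 3
```

```text
3.7333 [0.45241642 0.11092936 0.08406405] 0.5832348897863756 [-9.55 -1.34 20.95]
```

View pics/w3.png

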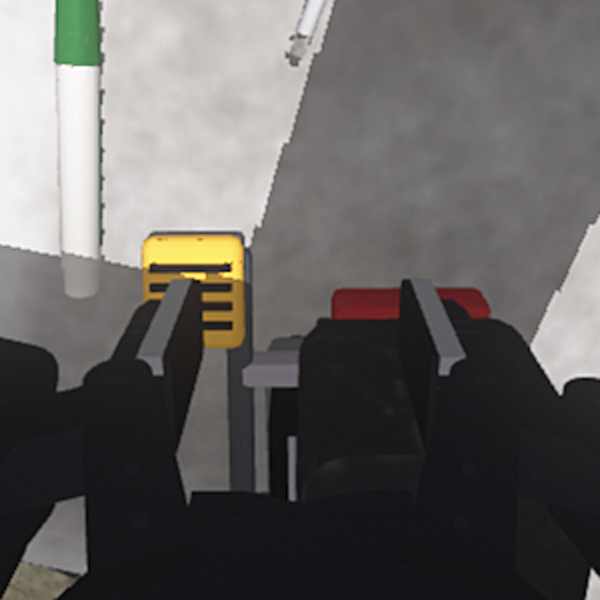

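View pics/s3.png

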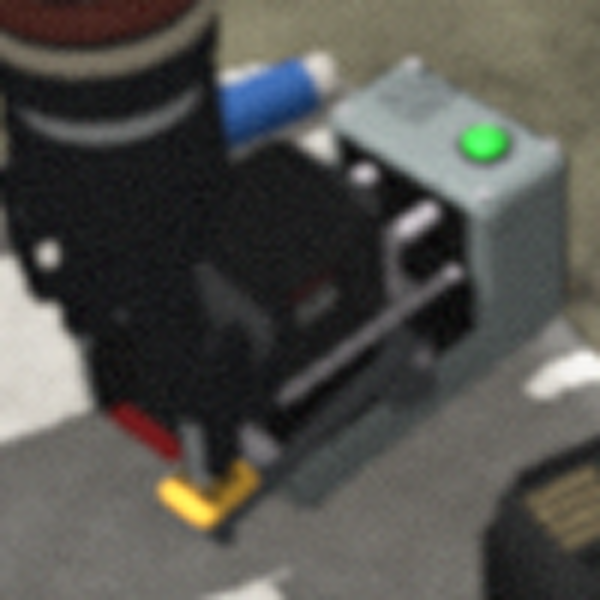

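Emit:
{"api": "apply_moves", "payload": {
  "offset": [
    [0, 0, 0.1],
    [0, 0, 0],
    [0, 0, 0],
    [0, 0, 0]
  ],
  "turn": [0, 0, 0, 0]
}}

```text
time: 4.17
tool_pos: [0.4524, 0.111, 0.0848]
tcp_rot: [[-0.963, -0.269, -0.001], [-0.269, 0.963, -0.001], [0.001, -0.001, -1.0]]
wrist_force: [-8.9, -1.9, 16.4]
width: 0.584
```

```bash
python3 look.py 4; python3 - <<'E'
from h import *
p=[0.53876,0.1686,0.2695]
s=bot.read_state();R=s["tcp_rot"];t=s["tool_pos"];cw=bot.camera_model("wrist")
g=lambda P:((proj("wrist",P,cw)-[170,100])*2).round(0).tolist()
print("pad down",g(W(p,[[-120,-73,89],[-120,-47,89],[-90,-73,89],[-90,-47,89]])))
for x in(-77,-87,-97,-103):print("face",x,g(W(p,[[x,-33,66],[x,33,66],[x,-33,124],[x,33,124]])))
sc=lambda P:((proj("scene",P)-[240,95])*6).round(0).tolist()
for x in(-57,-77,-87,-97):print("rear",x,sc(W(p,[[x+121,-33,124],[x+121,33,124],[x,-33,66]])))
P=(R@np.array([[0,-28,-8],[-11,28,-8]]).T/1e3).T+t
c,sn=np.cos(p[2]),np.sin(p[2]);D=P-[p[0],p[1],0];print((D@np.array([[c,-sn,0],[sn,c,0],[0,0,1]])).round(4))
E
```

```text
4.1667 [0.45243032 0.11099103 0.08482176] 0.5835287532371338 [-8.89 -1.94 16.36]
pad down [[133.0, 234.0], [241.0, 234.0], [142.0, 343.0], [244.0, 343.0]]
face -77 [[299.0, 339.0], [520.0, 340.0], [298.0, 489.0], [615.0, 489.0]]
face -87 [[299.0, 310.0], [523.0, 310.0], [298.0, 449.0], [622.0, 449.0]]
face -97 [[299.0, 279.0], [527.0, 279.0], [298.0, 407.0], [630.0, 408.0]]
face -103 [[299.0, 259.0], [529.0, 260.0], [298.0, 381.0], [635.0, 382.0]]
rear -57 [[451.0, 153.0], [335.0, 81.0], [243.0, 414.0]]
rear -77 [[416.0, 177.0], [300.0, 105.0], [206.0, 441.0]]
rear -87 [[398.0, 190.0], [283.0, 116.0], [188.0, 455.0]]
rear -97 [[381.0, 202.0], [265.0, 128.0], [169.0, 469.0]]
[[-0.0985 -0.0605  0.0928]
 [-0.0876 -0.0045  0.0928]]
```

View pics/w4.png

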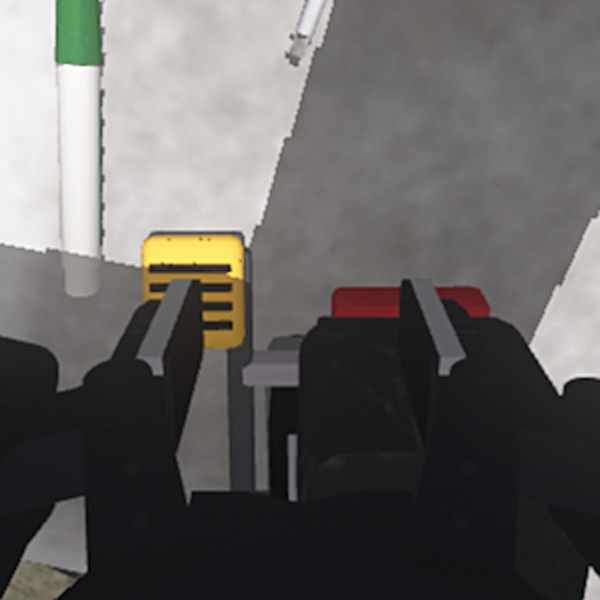

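View pics/s4.png

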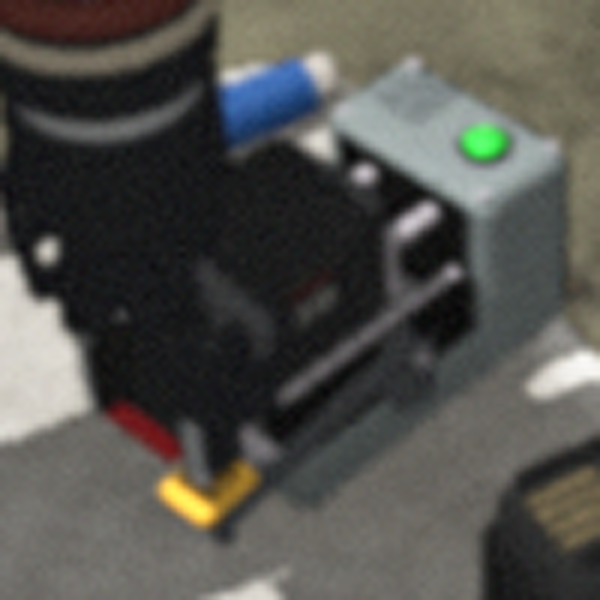

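Emit:
{"api": "apply_moves", "payload": {
  "offset": [
    [0, 0, 0.1],
    [0, 0, 0],
    [0, 0, 0],
    [0, 0, 0],
    [0, 0, 0],
    [0, 0, 0]
  ],
  "turn": [0, 0, 0, 0, 0, 0]
}}

```text
time: 4.77
tool_pos: [0.4524, 0.111, 0.0855]
tcp_rot: [[-0.963, -0.269, -0.001], [-0.269, 0.963, -0.001], [0.001, -0.0, -1.0]]
wrist_force: [-6.0, -2.0, 11.3]
width: 0.586
```

```bash
python3 look.py 5; python3 - <<'E'
from h import *
s=bot.read_state();print((s["tcp_rot"].T@s["moment"]).round(2),(s["tcp_rot"].T@s["wrist_force"]).round(2))
import cv2
cv2.imwrite("pics/s5full.png",bot.get_image("scene")[:,:,::-1])
E
```

```text
4.7667 [0.45240912 0.11101814 0.08547036] 0.5857089441560153 [-5.96 -2.03 11.26]
[ 0.31  1.25 -0.27] [  6.47   0.36 -10.14]
```

View pics/w5.png

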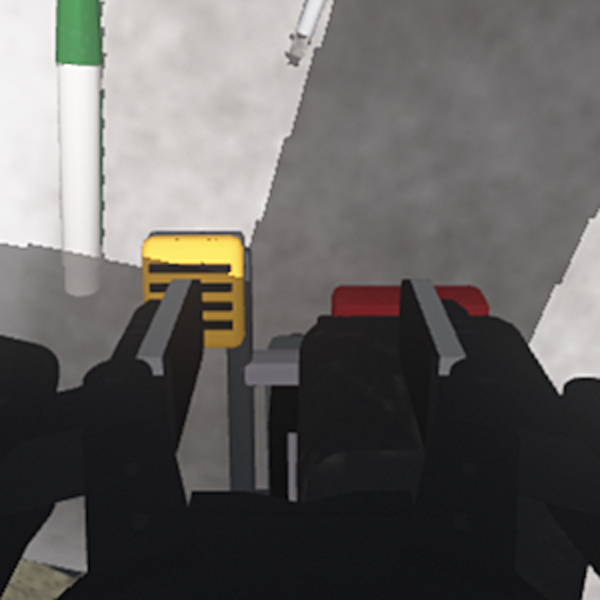

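View pics/s5full.png

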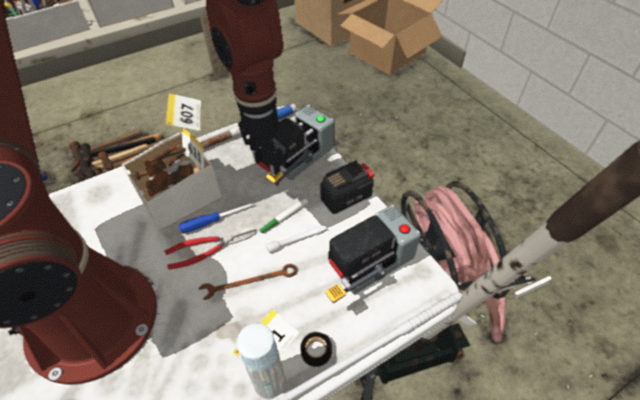

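```bash
python3 -c "
from bench import bot
print(bot.sign_off())"
```

```text
the job is handed in; nothing more can be done
None
```

I pressed the green-lamp dock's lever pad down with one finger. The other finger was already in front of the pack and stopped it as it came out. I handed the job in at about 5 s, still holding both.

My last checks:
- **Pack:** the front face is at about x -86 mm in the dock frame, so it has come out roughly 29 mm (allowed 12 to 46). It bears on the second finger with about 6.5 N.
- **Lever:** about 10 N presses the pad down. The wrist moment shows that load is on the lever finger, and the pad's position in the wrist picture fits a lever that is fully down. I eased the press twice, down from 21 N at first.
- **Everything else:** the last scene picture shows the red-lamp dock and its pack, the spare pack, the marker and the extension where they were.

Two readings disagreed slightly. My estimated fingertip height on the pad was about 93 mm, against the stated 89 mm with the lever fully down; I put that down to my fingertip offset. The camera fit of the dock's position was off by up to about 2 pixels (a few mm).

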